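# Pin the test link into the pull-test jaw

### The job

The copper link of the pull-test fixture already lies with its eye between the two ears of the steel jaw, but it is not pinned. Take the pin with the blue knob out of the rack and pass it straight down through the upper ear, the link's eye and the lower ear until its collar rests on the upper ear, then let go of it. Leave the red and the yellow pin in the rack.

Things in the scene. Friction and masses are not known exactly. Their poses are not given: they have to be found in the camera images.
- blue_pin_knob (a point): The pin to use, upright in one of 3 holes (85 mm apart in a row) of a plywood rack 90 mm high. Point: centre of its blue knob (upright cylinder 28 mm across, 50 tall). The knob stands on a collar (40 mm across, 6 thick, underside 31 mm below the point, resting on the rack). Below hangs the steel shank, 16 mm across, 70 long, last 14 mm tapered; tip 101 mm below the point. z up along the pin. 0.2 kg.
- red_pin_knob (a point): Wrong pin, in the same rack: shank too short (36 mm), knob red. Knob and collar have the same size as those of the blue pin; the point is the centre of the knob, its top 146 mm above the table. Which pin is in which hole varies.
- yellow_pin_knob (a point): Wrong pin, in the same rack: shank too thick (27 mm), knob yellow. Knob and collar have the same size as those of the blue pin; the point is the centre of the knob, its top 146 mm above the table. Which pin is in which hole varies.
- jaw_hole (a point): Centre of the hole's mouth on top of the jaw's upper ear, 84 mm above the table; z up, x along the link. Fixed steel fork: two level ears 12 mm thick, 52 wide, 24 apart, 24 mm holes in line, 26 mm free below. Between them the copper link's eye (12 thick, 24 mm hole), up to 3.4 mm off line; the tapered tip pushes it straight. Nothing on the fixture is higher. Pin home: knob centre 31 mm above this point.

How it is judged:
By the outcome, as a careful person would: the job done as asked, in the order asked, and still so for the second after the job is handed in, with the robot touching nothing.
It also fails if it takes over 48 s, if anything falls off the work surface, if the arm or the gripper's body presses on something with over 40 N, if the wrist force passes 120 N, or if a joint passes its speed limit or range.

### The arm

A 6-joint arm with a two-finger parallel gripper is mounted at the origin on the work surface. World frame = base frame: x ahead of the robot, y to its left, z up, the work surface at z = 0. Lengths are in m, angles in degrees, forces in N, time in s.
With the tool pointing down it reaches from about 0.4 to 0.825 m from the base axis. Payload 7 kg.
Tool frame: the origin (TCP) lies at the very end of the fingers, on their centre line; the grasp point (between the pads) lies r.pinch_z behind it (r.pinch_z is the distance from the TCP to the grasp point, in m); z points along the fingers, y is the direction in which the jaws open and shut (so a half turn about z gives the same grasp; the last joint's range is limited). The gripper opens to 88 mm and grips with 3 to 60 N. Pads are 19 mm wide; open, the fingers measure 130 mm over their backs; the gripper's body (78 mm by 193 mm) begins 47 mm behind the grasp point.
Start: joints at [-54.597, 20.546, 0.682, 0, -70.136, -16.507], TCP at [0.219, -0.639, 0.227] pointing down, gripper open.
Joint ranges: [-176.03, 176.03], [-82.01, 121.73], [-58.28, 71.71], [-173.87, 95.51], [-174.79, -0.11], [-173.66, 173.66]. Speed limits (degrees/s): [136.94, 136.94, 172.46, 180, 180, 180].

### API

Orientations are given as [roll, pitch, yaw] about the fixed x, y, z axes, in that order (R = Rz(yaw) Ry(pitch) Rx(roll)).
In Python, from plant import r gives the robot as it stands. The module is installed in compiled form; this text tells all that it offers.
- The arm moves only by the tool servo_tool, never from a script. Its argument "steps" is a list of rows, each a list of 5 numbers: the finger opening in cm, from 0 to 8.76, then the shift along the tool's x, y, z in cm, then the turn about the tool's z in degrees. In form: [[fingers, x, y, z, spin], ...]. A call has 1 to 8 rows; each row shifts and turns the commanded pose from where the row before left it, along the tool's axes as they then stand; what a row does not reach is not made up. A row lasts 1/8 s, in which the tool goes at most 62.5 mm and 10.7 degrees, less where a joint would pass 70% of its speed; a pose out of reach is approached as far as the arm can. A call with a gripper value outside its range is refused whole. The fingers move at their own pace and stop on an object; "squeeze" is the grip in N (left out, the last holds). Time passes only in rows, so rows that do not move let the fingers close. It gives the time, the measured TCP pose, the force and the opening at its end, in the units of the state.
- r.get_state(): the state, without advancing time (a new reading comes with each control period).
- r.capture(name): name is "scene" or "top" or "wrist"; returns the picture (480x640x3 uint8, red, green, blue); there is no depth.
- r.calibration(name): a dict with "K" (3x3 intrinsics, pixels), "dist_coeffs" ([k1, k2, p1, p2, k3] as OpenCV has them; the pictures are not rectified), "rvec" (rotation vector, rad) and "tvec" (3), from world to camera coordinates, as OpenCV has them; the wrist camera has in their place "tool_from_camera" (4x4, takes a point from camera to tool coordinates, whose origin is the TCP and whose axes are the flange's). Camera axes: x right, y down, z forward; pixel columns grow to the right and rows downward; lengths in m; the calibration is good to about 2 mm. A picture is of the moment at which its call begins: read the wrist's pose just before it. calibration takes no time and is no camera call.
- r.close_job(): hands the job in, once; it reports no verdict.
The state is a dict: "time_s": time; "joints": joint angles; "qd": joint speeds; "joint_torque": joint torques, N m; "tcp_pos": TCP position; "eef_rot": TCP orientation; "contact_force": force on the tool from outside, world axes, zero at the start; "moment": the same for the moment, N m; "gripper_width": finger opening in m.
Only numpy, scipy, OpenCV 4.12 (cv2) and the standard library are available. Lean on these libraries where they do the work, as an engineer would, in place of code of your own. Each camera call takes 0.05 s, during which the arm holds its last target.

## Working session

There is one attempt and no reset: what is moved stays moved. The work goes in short steps, Python scripts to look and compute and a tool call to move; the robot and the scene stay as the last step left them, time stands still between calls to the robot, and variables do not carry over. Pictures are saved under pics/ and viewed, and the job is handed in when it is done.

Besides the shell and the picture viewer there is one more tool, called by a JSON object that holds its "api" and its "payload". servo_tool: Moves the arm, as the interface text tells. Its arguments: {"type":"object","properties":{"steps":{"type":"array","items":{"type":"array","items":{"type":"number"}}},"squeeze":{"type":"number"}},"required":["steps"]}

```bash
mkdir -p pics
python3 - <<'E'
from plant import r
import cv2
s=r.get_state();print(s,r.pinch_z)
for n in["scene","top","wrist"]:
    im=r.capture(n);cv2.imwrite(f"pics/{n}0.png",im[:,:,::-1]);print(r.calibration(n))
E
```

```text
{'time_s': 0.0, 'joints': array([-5.45951799e+01,  2.05915725e+01,  6.34089120e-01, -1.89645099e-02,
       -7.01359906e+01, -1.65071665e+01]), 'qd': array([ 0.03463426, -0.0402202 , -0.03560839, -0.1017523 ,  0.05487393,
        0.15935332]), 'joint_torque': array([-9.04949720e-04, -5.82715881e+01,  2.93052399e+01,  6.99751943e+00,
        6.87812339e-03, -1.35793598e-04]), 'tcp_pos': array([ 0.21843257, -0.6381674 ,  0.22562717]), 'eef_rot': array([ 1.79905313e+02, -9.46859520e-03, -1.61108797e+02]), 'contact_force': array([-0.25771362,  0.44173433, -0.02511835]), 'moment': array([-0.01529716, -0.04291041,  0.01698549]), 'gripper_width': 0.08786414163149525} 0.0188
{'K': array([[461.30532747,   0.        , 315.48344063],
       [  0.        , 461.30532747, 238.86937919],
       [  0.        ,   0.        ,   1.        ]]), 'dist_coeffs': array([-0.11177709,  0.        ,  0.        ,  0.        ,  0.        ]), 'rvec': array([ 1.82609628,  1.59196599, -0.72150742]), 'tvec': array([-0.07202889, -0.25063587,  1.31204378])}
{'K': array([[483.49382233,   0.        , 319.83454039],
     
[... 203 characters left out ...]
 2.03427193, -2.18152524,  0.23961855]), 'tvec': array([0.0668493 , 0.52136215, 0.78468308])}
{'K': array([[387.77375463,   0.        , 320.58484078],
       [  0.        , 387.77375463, 237.54938141],
       [  0.        ,   0.        ,   1.        ]]), 'dist_coeffs': array([-0.0367967,  0.       ,  0.       ,  0.       ,  0.       ]), 'tool_from_camera': array([[ 1.32606922e-04, -9.66544447e-01, -2.56499150e-01,
         6.78918797e-02],
       [ 9.99999977e-01,  1.72136311e-04, -1.31659215e-04,
         1.92313206e-04],
       [ 1.71407301e-04, -2.56499126e-01,  9.66544447e-01,
        -1.59040750e-01],
       [ 0.00000000e+00,  0.00000000e+00,  0.00000000e+00,
         1.00000000e+00]])}
```

View pics/scene0.png

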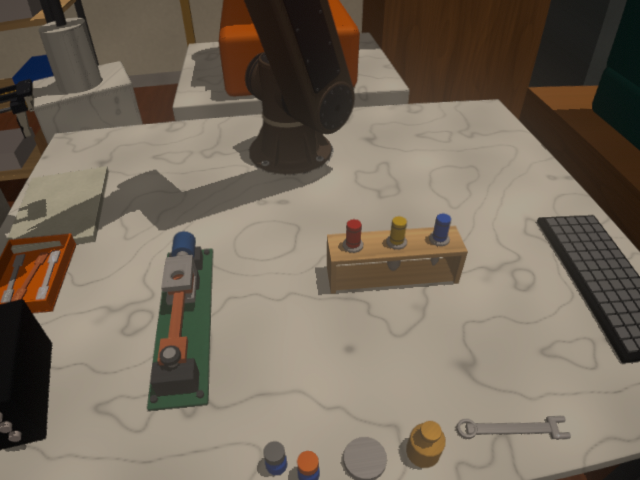

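View pics/top0.png

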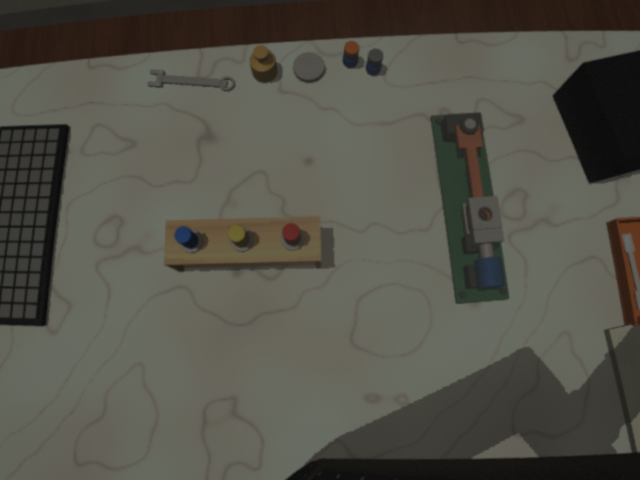

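View pics/wrist0.png

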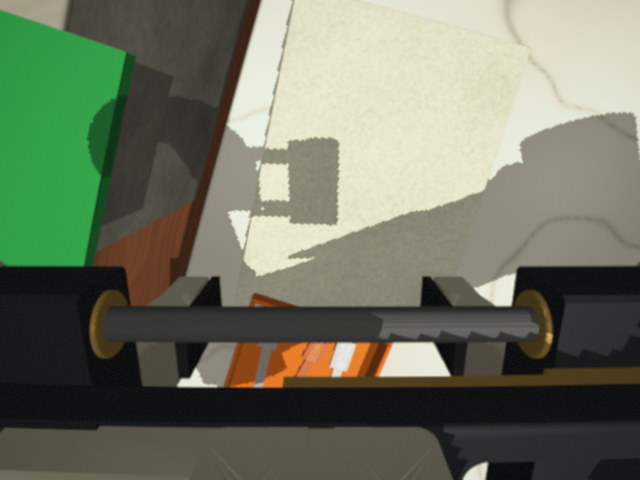

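The scene view shows the rack with red (353,234), yellow (398,231) and blue (442,228), and the jaw hole at about (178,274). In the top view, blue is at (187,238) and the hole at (486,214). The wrist camera sees nothing useful yet.

```bash
cat > h.py <<'E'
import numpy as np, cv2
def ray(c,uv):
    p=cv2.undistortPoints(np.array([[uv]],float),c["K"],c["dist_coeffs"])[0,0]
    R=cv2.Rodrigues(c["rvec"])[0]; return -R.T@c["tvec"], R.T@np.array([p[0],p[1],1])
def onz(c,uv,z):
    o,d=ray(c,uv); return o+d*(z-o[2])/d[2]
def tri(c1,u1,c2,u2):
    A=[];b=[]
    for c,u in((c1,u1),(c2,u2)):
        o,d=ray(c,u);d/=np.linalg.norm(d);M=np.eye(3)-np.outer(d,d);A.append(M);b.append(M@o)
    return np.linalg.lstsq(np.vstack(A),np.hstack(b),rcond=None)[0]
E
python3 - <<'E'
from plant import r
import cv2,numpy as np
from h import *
I={n:cv2.imread(f"pics/{n}0.png") for n in("scene","top")}
C={n:r.calibration(n) for n in I}
rng={"blue":[(105,130,40),(125,255,255)],"yellow":[(22,170,60),(32,255,255)],"red":[(172,150,50),(180,255,255)]}
roi={"scene":(320,200,480,270),"top":(165,215,320,265)}
for k,(lo,hi) in rng.items():
    uv={}
    for n in I:
        x0,y0,x1,y1=roi[n]
        h=cv2.cvtColor(I[n],cv2.COLOR_BGR2HSV)[y0:y1,x0:x1]
        m=cv2.inRange(h,lo,hi)
        if k=="red": m|=cv2.inRange(h,(0,200,50),(5,255,255))
        N,l,st,ce=cv2.connectedComponentsWithStats(m)
        i=1+np.argmax(st[1:,4]); uv[n]=ce[i]+[x0,y0]; print(k,n,uv[n],st[i])
    print(k,tri(C["scene"],uv["scene"],C["top"],uv["top"]).round(4),onz(C["scene"],uv["scene"],.121).round(4),onz(C["top"],uv["top"],.121).round(4))
a=cv2.resize(I["top"][180:250,450:520],None,fx=6,fy=6,interpolation=cv2.INTER_NEAREST)
b=cv2.resize(I["scene"][240:310,145:215],None,fx=5.5,fy=6,interpolation=cv2.INTER_NEAREST)
cv2.imwrite("pics/jaw.png",np.hstack([a,b]))
E
```

```text
blue scene [443.6        217.92857143] [118  15  12   7  70]
blue top [183.20873786 234.79126214] [ 10  12  17  17 206]
blue [0.5168 0.247  0.1439] [0.4904 0.2617 0.121 ] [0.5219 0.2521 0.121 ]
yellow scene [399.06849315 220.98630137] [73 17 13  9 73]Traceback (most recent call last):
  File "<stdin>", line 16, in <module>
    return _wrapfunc(a, 'argmax', axis=axis, out=out, **kwds)
    return bound(*args, **kwds)
ValueError: attempt to get argmax of an empty sequence
```

Run:
```python
from plant import r
import cv2,numpy as np
from h import *
I={n:cv2.imread(f"pics/{n}0.png") for n in("scene","top")}
C={n:r.calibration(n) for n in I}
for n,pts in (("scene",[(442,228),(398,228),(353,234)]),("top",[(184,236),(236,233),(291,232)])):
    h=cv2.cvtColor(I[n],cv2.COLOR_BGR2HSV)
    for p in pts: print(n,p,h[p[1],p[0]])
T=C["top"]
for p in [(183.2,234.8),(235.5,233),(291,231.5)]: print(onz(T,p,.146).round(4))
print("rack",[onz(T,p,.09).round(4) for p in [(165,221),(320,217),(320,262),(165,265)]])
a=cv2.resize(I["top"][180:250,450:520],None,fx=5.5,fy=6,interpolation=cv2.INTER_NEAREST)
b=cv2.resize(I["scene"][240:310,145:215],None,fx=5.5,fy=6,interpolation=cv2.INTER_NEAREST)
cv2.imwrite("pics/jaw.png",np.hstack([a,b])*1)
```

```text
scene (442, 228) [117  75  78]
scene (398, 228) [ 19 116  81]
scene (353, 234) [  5 139  88]
top (184, 236) [109 163  91]
top (236, 233) [ 26 142 104]
top (291, 232) [  2 160  94]
[0.5159 0.2452 0.146 ]
[0.5131 0.1628 0.146 ]
[0.5094 0.0763 0.146 ]
rack [array([0.5554, 0.2919, 0.09  ]), array([0.5438, 0.0287, 0.09  ]), array([0.4673, 0.034 , 0.09  ]), array([0.4798, 0.292 , 0.09  ])]
```

View pics/jaw.png

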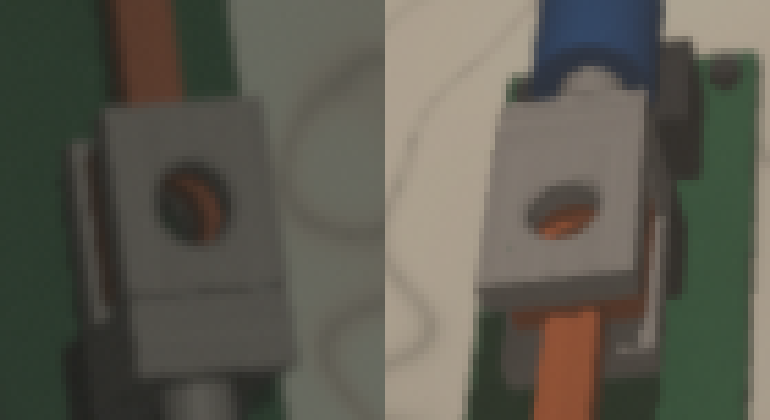

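```bash
cat >> h.py <<'E'
def rows(p0,yaw0,path,fing,nd=1):
    """path: list of (pos,yaw). prints rows; shift in tool axes before turn"""
    p=np.array(p0,float);y=yaw0;out=[]
    for q,yt in path:
        c,s=np.cos(np.radians(y)),np.sin(np.radians(y))
        R=np.array([[c,s,0],[s,-c,0],[0,0,-1.]])
        d=np.round(R.T@(np.array(q)-p)*100,nd); t=round(-(yt-y),nd)
        out.append([fing,*[float(v) for v in d],t]); p=p+R@d/100; y-=t
    return out
def arc(p0,y0,p1,y1,n):
    r0,r1=np.hypot(*p0[:2]),np.hypot(*p1[:2]);a0,a1=np.arctan2(p0[1],p0[0]),np.arctan2(p1[1],p1[0]);o=[]
    for i in range(1,n+1):
        t=i/n;R=r0+t*(r1-r0);a=a0+t*(a1-a0)
        o.append(((R*np.cos(a),R*np.sin(a),p0[2]+t*(p1[2]-p0[2])),y0+t*(y1-y0)))
    return o
E
python3 - <<'E'
from plant import r
from h import *
C={n:r.calibration(n) for n in("scene","top")}
u1,u2=(176.7,274.7),(484.8,213.3)
print(onz(C["scene"],u1,.084),onz(C["top"],u2,.084),tri(C["scene"],u1,C["top"],u2))
s=r.get_state()
R=rows([.219,-.639,.227],-161.1,arc([.219,-.639,.227],-161.1,[.516,.246,.226],-92.2,24),8.7)
for i in(0,8,16):print(R[i:i+8])
E
```

```text
[ 0.53485536 -0.25438016  0.084     ] [ 0.53238102 -0.25483083  0.084     ] [ 0.53283033 -0.25525041  0.08208785]
[[8.7, -4.7, 0.6, 0.0, -2.9], [8.7, -4.7, 0.7, 0.0, -2.8], [8.7, -4.6, 0.8, 0.0, -2.9], [8.7, -4.6, 0.9, 0.0, -2.9], [8.7, -4.5, 0.9, 0.0, -2.9], [8.7, -4.5, 1.1, 0.0, -2.8], [8.7, -4.4, 1.1, 0.0, -2.9], [8.7, -4.4, 1.2, 0.0, -2.9]]
[[8.7, -4.3, 1.3, 0.0, -2.8], [8.7, -4.2, 1.4, 0.0, -2.9], [8.7, -4.2, 1.5, 0.0, -2.9], [8.7, -4.2, 1.5, 0.1, -2.8], [8.7, -4.0, 1.6, -0.0, -2.9], [8.7, -4.1, 1.7, -0.0, -2.9], [8.7, -3.9, 1.7, -0.0, -2.9], [8.7, -3.9, 1.9, -0.0, -2.8]]
[[8.7, -3.8, 1.8, -0.0, -2.9], [8.7, -3.8, 2.0, -0.0, -2.9], [8.7, -3.7, 2.0, -0.0, -2.8], [8.7, -3.6, 2.1, -0.0, -2.9], [8.7, -3.5, 2.1, -0.0, -2.9], [8.7, -3.5, 2.2, -0.0, -2.9], [8.7, -3.4, 2.3, -0.0, -2.8], [8.7, -3.4, 2.3, 0.0, -2.9]]
```

{"api": "servo_tool", "payload": {"steps": [[8.7, -4.7, 0.6, 0, -2.9], [8.7, -4.7, 0.7, 0, -2.8], [8.7, -4.6, 0.8, 0, -2.9], [8.7, -4.6, 0.9, 0, -2.9], [8.7, -4.5, 0.9, 0, -2.9], [8.7, -4.5, 1.1, 0, -2.8], [8.7, -4.4, 1.1, 0, -2.9], [8.7, -4.4, 1.2, 0, -2.9]]}}

```text
time_s: 1.15
tcp_pos: [0.4996, -0.4005, 0.2262]
eef_rot: [180.0, -0.0, -138.0]
contact_force: [0.0, -0.7, 0.4]
gripper_width: 0.0868
```

{"api": "servo_tool", "payload": {"steps": [[8.7, -4.3, 1.3, 0, -2.8], [8.7, -4.2, 1.4, 0, -2.9], [8.7, -4.2, 1.5, 0, -2.9], [8.7, 0, 0, 0, 0], [8.7, 0, 0, 0, 0]]}}

```text
time_s: 1.78
tcp_pos: [0.5593, -0.2827, 0.2264]
eef_rot: [180.0, -0.0, -129.5]
contact_force: [0.4, 0.1, 0.4]
gripper_width: 0.087
```

```bash
cat >> h.py <<'E'
def wray(c,s,uv):
    from scipy.spatial.transform import Rotation as Ro
    p=cv2.undistortPoints(np.array([[uv]],float),c["K"],c["dist_coeffs"])[0,0]
    T=c["tool_from_camera"];R=Ro.from_euler('xyz',s["eef_rot"],degrees=True).as_matrix()
    return s["tcp_pos"]+R@T[:3,3], R@T[:3,:3]@np.array([p[0],p[1],1])
def wz(c,s,uv,z):
    o,d=wray(c,s,uv); return o+d*(z-o[2])/d[2]
E
python3 - <<'E'
from plant import r
import cv2,pickle
s=r.get_state();im=r.capture("wrist");cv2.imwrite("pics/w1.png",im[:,:,::-1]);pickle.dump(s,open("s1.pkl","wb"))
print(s["time_s"],s["tcp_pos"],s["eef_rot"],s["joints"])
E
```

```text
1.775 [ 0.55932545 -0.28274122  0.22639807] [ 1.79980649e+02 -1.30161757e-02 -1.29485052e+02] [-8.99550600e+00  1.60653112e+01 -5.77531218e+00  1.50589213e-03
 -6.81826559e+01 -3.04901082e+01]
```

View pics/w1.png

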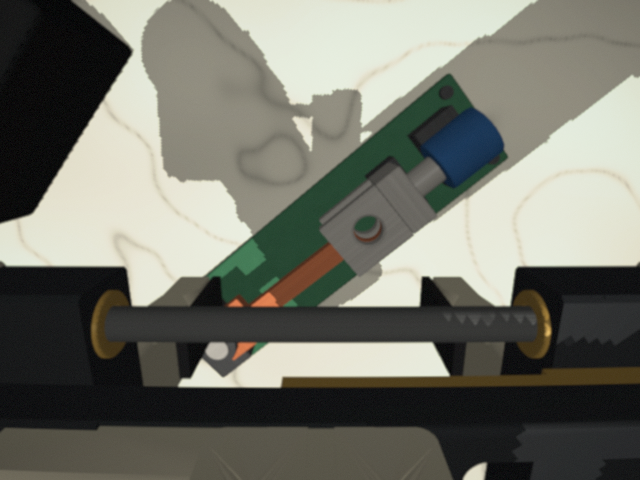

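The wrist view shows the jaw hole clearly at about (369,228), with the link running down to the left. I'll zoom in to measure it.

Run:
```python
import cv2,numpy as np,pickle
from plant import r
from h import *
im=cv2.imread("pics/w1.png");s=pickle.load(open("s1.pkl","rb"));c=r.calibration("wrist")
cr=im[208:248,349:389]
lab=cv2.cvtColor(im,cv2.COLOR_BGR2LAB).astype(float)
ref=np.median(lab[235:245,330:345].reshape(-1,3),0)
ref=lab[222:232,340:350].reshape(-1,3).mean(0);print(ref)
m=(np.linalg.norm(lab-ref,axis=2)>14).astype(np.uint8);mm=np.zeros_like(m);mm[210:246,352:387]=m[210:246,352:387]
N,l,st,ce=cv2.connectedComponentsWithStats(mm);i=1+np.argmax(st[1:,4]);print(st[i],ce[i])
cn=max(cv2.findContours((l==i).astype(np.uint8),cv2.RETR_EXTERNAL,cv2.CHAIN_APPROX_NONE)[0],key=len)
e=cv2.fitEllipse(cv2.convexHull(cn));print(e)
print(wz(c,s,e[0],.084),wz(c,s,ce[i],.084))
v=cr.copy();v=cv2.resize(v,None,fx=10,fy=10,interpolation=cv2.INTER_NEAREST)
k=cv2.resize(mm[208:248,349:389]*255,None,fx=9,fy=10,interpolation=cv2.INTER_NEAREST)
cv2.imwrite("pics/w1c.png",np.hstack([v,cv2.cvtColor(k,cv2.COLOR_GRAY2BGR)]))
```

```text
[114.15 127.7  131.97]
[352 214  34  32 727] [368.3823934  229.23383769]
((368.544921875, 229.58575439453125), (30.670116424560547, 33.021915435791016), 78.96537017822266)
[ 0.53337841 -0.25436087  0.084     ] [ 0.53330176 -0.25467308  0.084     ]
```

View pics/w1c.png

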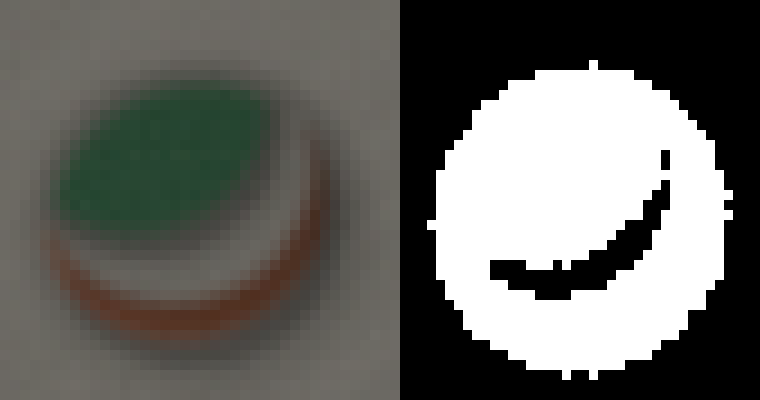

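The hole mouth fits an ellipse at pixel (368.5,229.6), which gives about (0.5333, -0.2544). The other two cameras agree within 2 mm. Next I go to the blue pin.

Run:
```python
from h import *
R=rows([.5593,-.2827,.2264],-129.5,arc([.5593,-.2827,.2264],-129.5,[.516,.246,.2264],-92.2,14),8.7)
for i in(0,8):print(R[i:i+8])
```

```text
[[8.7, -3.8, 1.4, 0.0, -2.7], [8.7, -3.8, 1.5, 0.0, -2.6], [8.7, -3.8, 1.5, 0.0, -2.7], [8.7, -3.7, 1.6, 0.0, -2.7], [8.7, -3.6, 1.6, 0.0, -2.6], [8.7, -3.6, 1.8, 0.0, -2.7], [8.7, -3.5, 1.7, 0.0, -2.7], [8.7, -3.4, 1.9, 0.0, -2.6]]
[[8.7, -3.4, 1.8, 0.0, -2.7], [8.7, -3.4, 2.0, 0.0, -2.6], [8.7, -3.3, 2.0, 0.0, -2.7], [8.7, -3.2, 2.0, 0.0, -2.7], [8.7, -3.2, 2.1, 0.0, -2.6], [8.7, -3.1, 2.1, 0.0, -2.7]]
```

{"api": "servo_tool", "payload": {"steps": [[8.7, -3.8, 1.4, 0, -2.7], [8.7, -3.8, 1.5, 0, -2.6], [8.7, -3.8, 1.5, 0, -2.7], [8.7, -3.7, 1.6, 0, -2.7], [8.7, -3.6, 1.6, 0, -2.6], [8.7, -3.6, 1.8, 0, -2.7], [8.7, -3.5, 1.7, 0, -2.7], [8.7, -3.4, 1.9, 0, -2.6]]}}

```text
time_s: 2.82
tcp_pos: [0.594, 0.0314, 0.2264]
eef_rot: [180.0, -0.0, -108.2]
contact_force: [-0.3, -0.1, -0.2]
gripper_width: 0.0868
```

{"api": "servo_tool", "payload": {"steps": [[8.7, -3.4, 1.8, 0, -2.7], [8.7, -3.4, 2.0, 0, -2.6], [8.7, -3.3, 2.0, 0, -2.7], [8.7, -3.2, 2.0, 0, -2.7], [8.7, -3.2, 2.1, 0, -2.6], [8.7, -3.1, 2.1, 0, -2.7], [8.7, 0, 0, 0, 0], [8.7, 0, 0, 0, 0]]}}

```text
time_s: 3.82
tcp_pos: [0.5166, 0.2455, 0.2265]
eef_rot: [180.0, -0.0, -92.3]
contact_force: [-0.1, 0.1, 0.5]
gripper_width: 0.087
```

Run:
```python
from plant import r
import cv2,pickle
s=r.get_state();im=r.capture("wrist");cv2.imwrite("pics/w2.png",im[:,:,::-1]);pickle.dump(s,open("s2.pkl","wb"))
print(s["time_s"],s["tcp_pos"],s["eef_rot"],s["joints"])
```

```text
3.825 [0.51656632 0.24546922 0.22653833] [ 1.79994723e+02 -1.50614474e-02 -9.22728330e+01] [ 4.50156551e+01  1.09020051e+01 -1.26147359e+01  6.91196870e-03
 -6.64979057e+01 -4.72912459e+01]
```

View pics/w2.png

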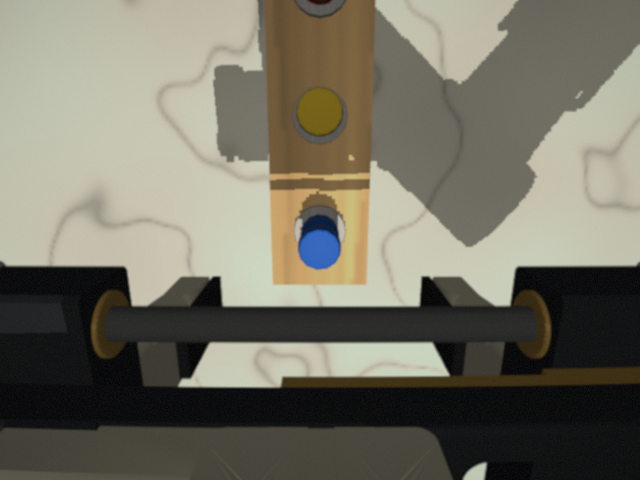

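The blue knob's top is at (320,248), between the fingers. The rack is aligned with the tool, yellow is at (320,111), and red is at the top edge.

Run:
```python
import cv2,numpy as np,pickle
from plant import r
from h import *
im=cv2.imread("pics/w2.png");s=pickle.load(open("s2.pkl","rb"));c=r.calibration("wrist")
h=cv2.cvtColor(im,cv2.COLOR_BGR2HSV);print(h[248,320],h[228,320])
for m0 in(cv2.inRange(h,(100,100,140),(125,255,255)),):
    m=np.zeros_like(m0);m[200:300,280:360]=m0[200:300,280:360]
    N,l,st,ce=cv2.connectedComponentsWithStats(m);i=1+np.argmax(st[1:,4]);print(st[i],ce[i])
    cn=max(cv2.findContours((l==i).astype(np.uint8),cv2.RETR_EXTERNAL,cv2.CHAIN_APPROX_NONE)[0],key=len)
    e=cv2.fitEllipse(cn);print(e,wz(c,s,e[0],.146),wz(c,s,ce[i],.146))
```

```text
[109 184 190] [109 194  71]
[ 299  230   41   39 1236] [319.07038835 248.99514563]
((319.0550842285156, 248.99610900878906), (37.6796760559082, 39.960330963134766), 89.51907348632812) [0.51845463 0.24823611 0.146     ] [0.51844475 0.24823585 0.146     ]
```

{"api": "servo_tool", "payload": {"steps": [[8.7, -0.25, -0.15, 2, 0], [8.7, 0, 0, 3, 0], [8.7, 0, 0, 3, 0], [8.7, 0, 0, 2.5, 0], [8.7, 0, 0, 1.5, 0], [8.7, 0, 0, 0, 0], [8.7, 0, 0, 0, 0]]}}

```text
time_s: 4.75
tcp_pos: [0.5186, 0.2489, 0.1075]
eef_rot: [-179.9, 0.0, -92.2]
contact_force: [0.6, -0.5, -0.5]
gripper_width: 0.0866
```

Run:
```python
from plant import r
import cv2
s=r.get_state();im=r.capture("wrist");cv2.imwrite("pics/w3.png",im[:,:,::-1]);print(s["tcp_pos"])
```

```text
[0.51860272 0.24889984 0.10752649]
```

View pics/w3.png

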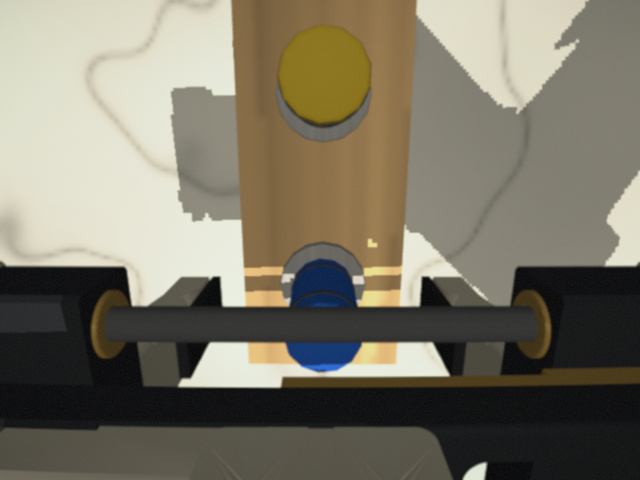

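The knob is centred between the pads at about (323,320). I close the gripper.

{"api": "servo_tool", "payload": {"steps": [[2, 0, 0, 0, 0], [2, 0, 0, 0, 0], [2, 0, 0, 0, 0], [2, 0, 0, 0, 0], [2, 0, 0, 0, 0], [2, 0, 0, 0, 0], [2, 0, 0, 0, 0]], "squeeze": 40}}

```text
time_s: 5.68
tcp_pos: [0.5178, 0.2487, 0.1065]
eef_rot: [180.0, -0.0, -92.2]
contact_force: [0.1, 0.1, 0.0]
gripper_width: 0.027
```

{"api": "servo_tool", "payload": {"steps": [[2, 0, 0, -0.5, 0], [2, 0, 0, -1, 0], [2, 0, 0, -2, 0], [2, 0, 0, -3, 0], [2, 0, 0, -3, 0], [2, 0, 0, -2.5, 0], [2, 0, 0, -1, 0], [2, 0, 0, 0, 0]]}}

```text
time_s: 6.68
tcp_pos: [0.5178, 0.2489, 0.2369]
eef_rot: [-180.0, 0.1, -92.2]
contact_force: [-0.2, -0.2, -3.7]
gripper_width: 0.0273
```

Run:
```python
from plant import r
import cv2,numpy as np
s=r.get_state();A=[r.capture(n)[:,:,::-1] for n in("wrist","scene")]
cv2.imwrite("pics/w4.png",A[0]);cv2.imwrite("pics/s4.png",cv2.resize(A[1][120:300,320:560],None,fx=3,fy=3));print(s["tcp_pos"],s["contact_force"],s["moment"],s["gripper_width"])
```

```text
[0.51781891 0.24887573 0.2369377 ] [-0.23629098 -0.17971003 -3.66227416] [ 0.04775617  0.01974676 -0.02337596] 0.02733135653690912
```

View pics/w4.png

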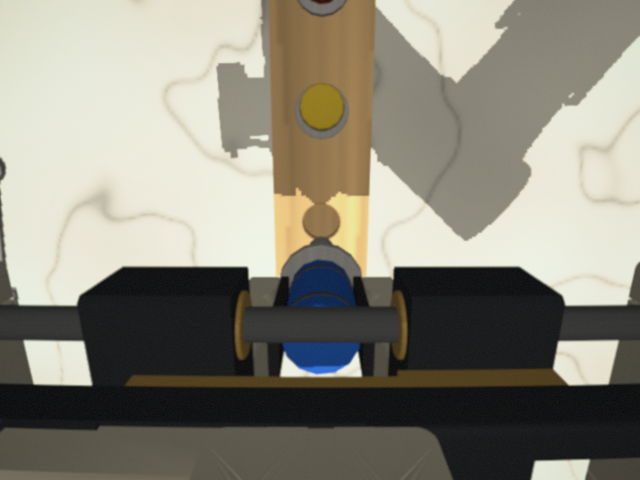

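View pics/s4.png

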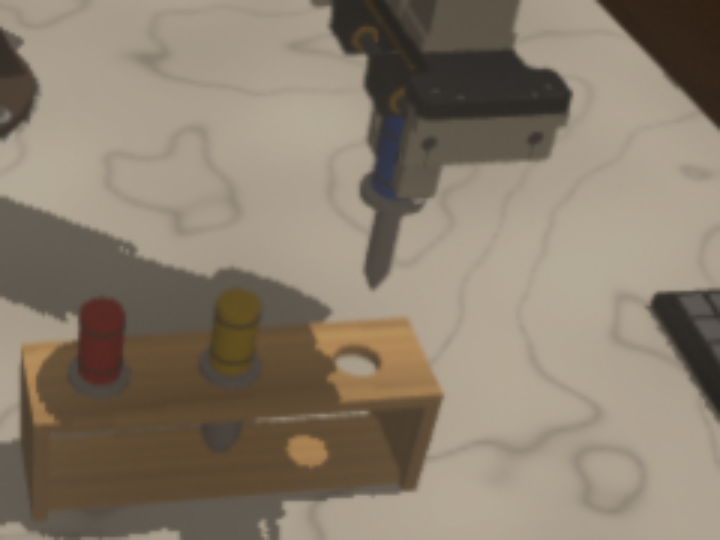

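The pin is held and hangs vertically out of the rack, with red and yellow still in place. In the wrist view the tip is near (320,242). I zoom in there for the pin-to-tool offset.

Run:
```python
import cv2
im=cv2.imread("pics/w4.png")
cv2.imwrite("pics/w4c.png",cv2.resize(im[200:290,270:370],None,fx=6,fy=6,interpolation=cv2.INTER_NEAREST))
```

```text
(no output)
```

View pics/w4c.png

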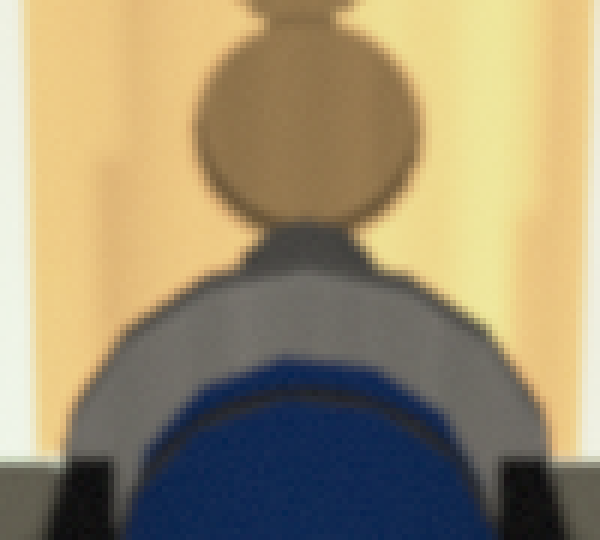

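Run:
```python
from plant import r
from h import *
import cv2
c=r.calibration("scene")
for uv in((444.3,214.7),(445,214),(444.5,216)): print(onz(c,uv,.150).round(4))
im=r.capture("top");s=r.get_state();cv2.imwrite("pics/t5.png",cv2.resize(im[150:300,120:320,::-1],None,fx=4,fy=4,interpolation=cv2.INTER_CUBIC))
w=cv2.imread("pics/w2.png");cv2.imwrite("pics/w2c.png",cv2.resize(w[195:285,270:370],None,fx=6,fy=6,interpolation=cv2.INTER_NEAREST))
```

```text
[0.5147 0.2493 0.15  ]
[0.5129 0.2514 0.15  ]
[0.5184 0.2484 0.15  ]
```

View pics/t5.png

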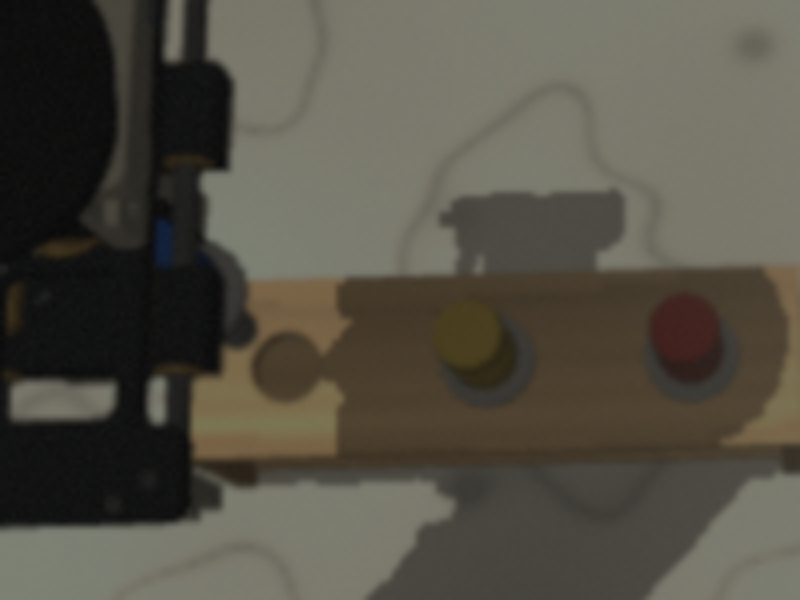

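View pics/w2c.png

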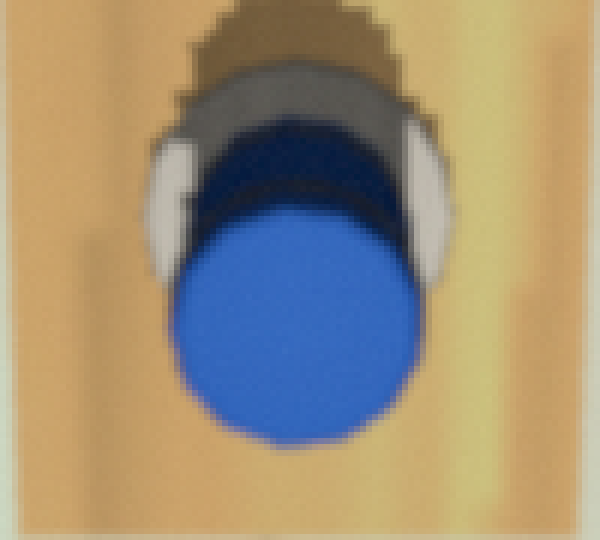

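Run:
```python
from h import *
R=rows([.5178,.2489,.287],-92.2,arc([.5178,.2489,.287],-92.2,[.5325,-.2553,.287],-129.5,14),2)
for i in(0,8):print(R[i:i+8])
```

```text
[[2, 3.3, -1.7, 0.0, 2.7], [2, 3.2, -1.7, 0.0, 2.6], [2, 3.4, -1.6, 0.0, 2.7], [2, 3.3, -1.5, 0.0, 2.7], [2, 3.4, -1.5, 0.0, 2.6], [2, 3.4, -1.5, 0.0, 2.7], [2, 3.5, -1.4, 0.0, 2.6], [2, 3.5, -1.3, 0.0, 2.7]]
[[2, 3.5, -1.3, 0.0, 2.7], [2, 3.5, -1.2, 0.0, 2.6], [2, 3.6, -1.1, 0.0, 2.7], [2, 3.6, -1.1, 0.0, 2.7], [2, 3.6, -1.0, 0.0, 2.6], [2, 3.7, -1.0, 0.0, 2.7]]
```

{"api": "servo_tool", "payload": {"steps": [[2, 0, 0, -2.5, 0], [2, 0, 0, -2.5, 0], [2, 1.6, -0.9, 0, 0], [2, 1.7, -0.8, 0, 2.7], [2, 3.2, -1.7, 0, 2.6], [2, 3.4, -1.6, 0, 2.7], [2, 3.3, -1.5, 0, 2.7], [2, 3.4, -1.5, 0, 2.6]]}}

```text
time_s: 7.82
tcp_pos: [0.5748, 0.0718, 0.2847]
eef_rot: [179.9, -0.1, -105.8]
contact_force: [1.0, 0.1, -1.5]
gripper_width: 0.0274
```

{"api": "servo_tool", "payload": {"steps": [[2, 3.4, -1.5, 0, 2.7], [2, 3.5, -1.4, 0, 2.6], [2, 3.5, -1.3, 0, 2.7], [2, 3.5, -1.3, 0, 2.7], [2, 3.5, -1.2, 0, 2.6], [2, 3.6, -1.1, 0, 2.7], [2, 3.6, -1.1, 0, 2.7], [2, 3.6, -1, 0, 2.6]]}}

```text
time_s: 8.82
tcp_pos: [0.5452, -0.2222, 0.2846]
eef_rot: [179.9, -0.1, -127.1]
contact_force: [1.3, 0.2, -2.4]
gripper_width: 0.0271
```

{"api": "servo_tool", "payload": {"steps": [[2, 2.2, -0.6, 0, 2.7], [2, 1.5, -0.4, 0, 0], [2, 0, 0, 0, 0], [2, 0, 0, 0, 0]]}}

```text
time_s: 9.32
tcp_pos: [0.5318, -0.2552, 0.2861]
eef_rot: [180.0, -0.0, -129.5]
contact_force: [0.1, -0.1, -2.8]
gripper_width: 0.0274
```

```bash
cat > snap.py <<'E'
from plant import r
import cv2,pickle,sys,numpy as np
t=sys.argv[1]
s=r.get_state();w=r.capture("wrist")[:,:,::-1];c=r.capture("scene")[:,:,::-1]
cv2.imwrite(f"pics/w{t}.png",w);cv2.imwrite(f"pics/sc{t}.png",c);pickle.dump(s,open(f"s{t}.pkl","wb"))
a=cv2.resize(w[170:330,220:420],None,fx=3,fy=3,interpolation=cv2.INTER_CUBIC)
b=cv2.resize(c[140:340,115:215],None,fx=2,fy=2.4,interpolation=cv2.INTER_CUBIC)
cv2.imwrite(f"pics/v{t}.png",np.hstack([a,b]))
for k in("time_s","tcp_pos","eef_rot","contact_force","moment","gripper_width"):print(k,np.round(s[k],4))
E
python3 snap.py 6
```

```text
time_s 9.325
tcp_pos [ 0.5318 -0.2552  0.2861]
eef_rot [ 1.799674e+02 -4.500000e-03 -1.295021e+02]
contact_force [ 0.0545 -0.1495 -2.8386]
moment [0.015  0.0323 0.0095]
gripper_width 0.0274
```

View pics/v6.png

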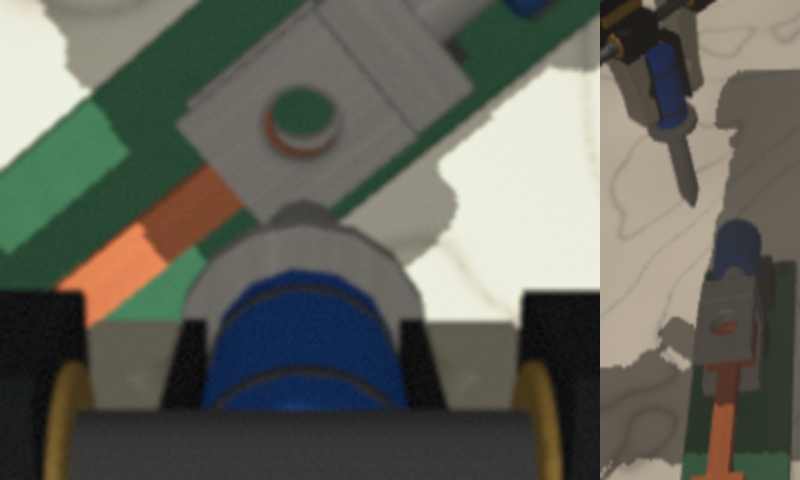

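The pin tip at (321,237) and the hole at (321,211) line up. Cast into the tool frame, the hole is at x = -1.7 mm and the pin at about -1 to -2 mm. I descend to just above the ear.

{"api": "servo_tool", "payload": {"steps": [[2, 0, 0, 1.5, 0], [2, 0, 0, 3, 0], [2, 0, 0, 3, 0], [2, 0, 0, 2, 0], [2, 0, 0, 1, 0], [2, 0, 0, 0, 0], [2, 0, 0, 0, 0]]}}

```text
time_s: 10.3
tcp_pos: [0.5325, -0.2554, 0.1823]
eef_rot: [-179.9, 0.0, -129.5]
contact_force: [-0.3, -0.5, -2.0]
gripper_width: 0.0273
```

```bash
python3 snap.py 7
```

```text
time_s 10.3
tcp_pos [ 0.5325 -0.2554  0.1823]
eef_rot [-1.799301e+02  2.520000e-02 -1.294820e+02]
contact_force [-0.287  -0.5422 -1.9957]
moment [0.054  0.0246 0.033 ]
gripper_width 0.0273
```

View pics/v7.png

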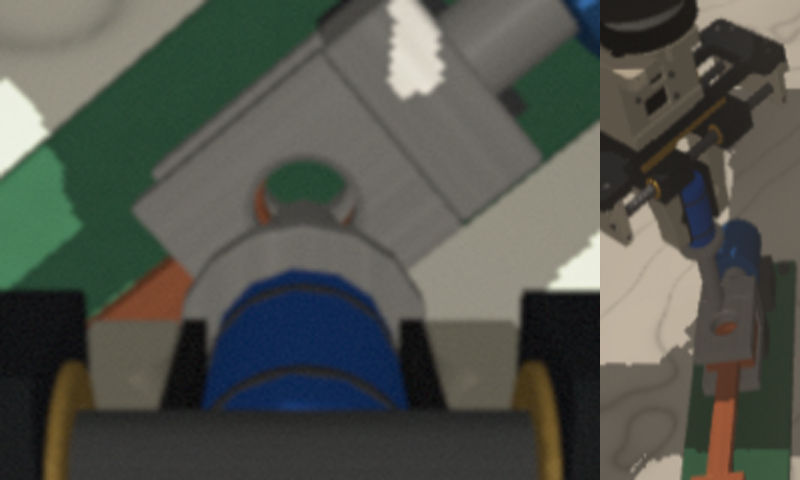

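The tip sits over the hole mouth, with both centred near crop column 303. Cast into the tool frame, the hole centre is at -1.3 mm and the pin at about -2 mm. I lower it slowly.

{"api": "servo_tool", "payload": {"steps": [[2, 0, 0, 0.8, 0], [2, 0, 0, 0.8, 0], [2, 0, 0, 0.8, 0], [2, 0, 0, 0.6, 0], [2, 0, 0, 0, 0]]}}

```text
time_s: 11.02
tcp_pos: [0.5315, -0.2553, 0.1508]
eef_rot: [179.9, -0.0, -129.5]
contact_force: [0.5, -0.2, -3.3]
gripper_width: 0.0273
```

{"api": "servo_tool", "payload": {"steps": [[2, 0, 0, 0.5, 0], [2, 0, 0, 0.5, 0], [2, 0, 0, 0.5, 0], [2, 0, 0, 0.5, 0], [2, 0, 0, 0, 0]]}}

```text
time_s: 11.65
tcp_pos: [0.5316, -0.2553, 0.131]
eef_rot: [180.0, -0.0, -129.5]
contact_force: [0.1, -0.3, -1.8]
gripper_width: 0.0275
```

{"api": "servo_tool", "payload": {"steps": [[2, 0, 0, 0.5, 0], [2, 0, 0, 0.5, 0], [2, 0, 0, 0.5, 0], [2, 0, 0, 0.5, 0], [2, 0, 0, 0.3, 0], [2, 0, 0, 0, 0]]}}

```text
time_s: 12.4
tcp_pos: [0.5318, -0.2553, 0.1083]
eef_rot: [180.0, -0.0, -129.5]
contact_force: [0.8, -0.6, -2.8]
gripper_width: 0.0271
```

```bash
python3 snap.py 8
```

```text
time_s 12.4
tcp_pos [ 0.5318 -0.2553  0.1083]
eef_rot [ 1.799751e+02 -1.470000e-02 -1.295032e+02]
contact_force [ 0.8188 -0.592  -2.7848]
moment [0.003  0.0679 0.0035]
gripper_width 0.0271
```

View pics/v8.png

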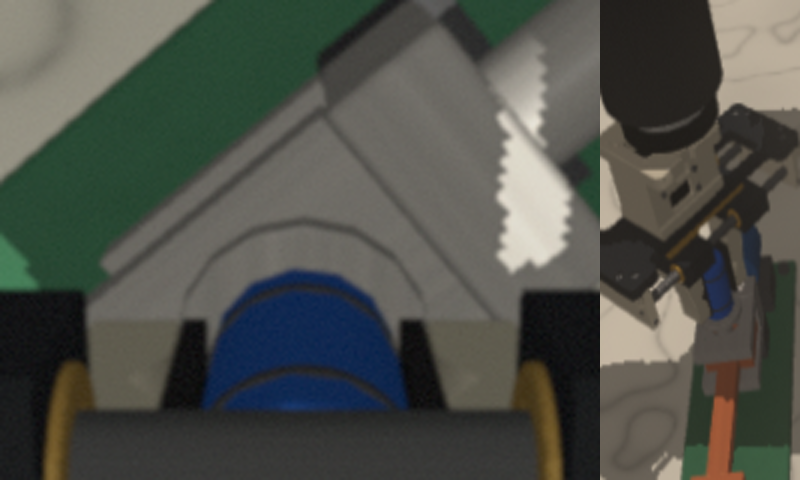

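The collar is now close above the upper ear and the force shows no obstruction. By calculation about 8 mm remain (target TCP z near 0.1005). I go down in small steps and watch for contact.

{"api": "servo_tool", "payload": {"steps": [[2, 0, 0, 0.3, 0], [2, 0, 0, 0.2, 0], [2, 0, 0, 0.2, 0], [2, 0, 0, 0, 0]]}}

```text
time_s: 13.0
tcp_pos: [0.5318, -0.2553, 0.1013]
eef_rot: [180.0, -0.0, -129.5]
contact_force: [0.0, -0.5, -2.3]
gripper_width: 0.0275
```

{"api": "servo_tool", "payload": {"steps": [[2, 0, 0, 0.1, 0], [2, 0, 0, 0, 0]]}}

```text
time_s: 13.25
tcp_pos: [0.5319, -0.2554, 0.1006]
eef_rot: [-180.0, 0.0, -129.5]
contact_force: [-0.4, 0.5, -2.5]
gripper_width: 0.0276
```

{"api": "servo_tool", "payload": {"steps": [[2, 0, 0, 0.1, 0], [2, 0, 0, 0, 0]]}}

```text
time_s: 13.5
tcp_pos: [0.532, -0.2554, 0.1005]
eef_rot: [-180.0, 0.0, -129.5]
contact_force: [-1.6, 1.7, 6.0]
gripper_width: 0.0272
```

The force changed from -2.5 to +6 N at the expected height, so the collar is on the ear. I release.

{"api": "servo_tool", "payload": {"steps": [[3.2, 0, 0, 0, 0], [4.5, 0, 0, 0, 0], [6.5, 0, 0, 0, 0], [8.7, 0, 0, 0, 0], [8.7, 0, 0, 0, 0], [8.7, 0, 0, 0, 0]]}}

```text
time_s: 14.25
tcp_pos: [0.5319, -0.2554, 0.0995]
eef_rot: [180.0, -0.0, -129.5]
contact_force: [0.7, 0.5, 0.4]
gripper_width: 0.0764
```

{"api": "servo_tool", "payload": {"steps": [[8.7, 0, 0, -1, 0], [8.7, 0, 0, -2, 0], [8.7, 0, 0, -3, 0], [8.7, 0, 0, -3, 0], [8.7, 0, 0, -3, 0], [8.7, 0, 0, -2, 0], [8.7, 0, 0, 0, 0], [8.7, 0, 0, 0, 0]]}}

```text
time_s: 15.25
tcp_pos: [0.5315, -0.2552, 0.2393]
eef_rot: [180.0, 0.0, -129.5]
contact_force: [-0.8, -0.1, -0.5]
gripper_width: 0.0872
```

```bash
python3 snap.py 9
python3 - <<'E'
from plant import r
import cv2
cv2.imwrite("pics/t9.png",r.capture("top")[:,:,::-1])
E
```

```text
time_s 15.25
tcp_pos [ 0.5315 -0.2552  0.2393]
eef_rot [ 1.799737e+02  5.700000e-03 -1.295149e+02]
contact_force [-0.7606 -0.0529 -0.5083]
moment [0.0318 0.0623 0.0073]
gripper_width 0.0872
```

View pics/w9.png

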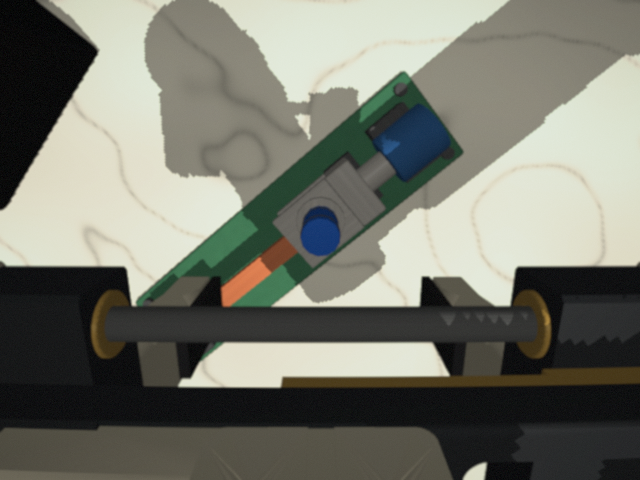

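View pics/sc9.png

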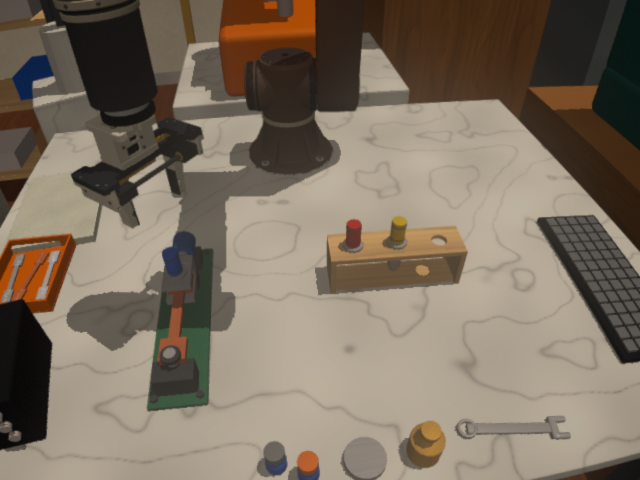

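The blue pin stands on the jaw at wrist (320,230) and scene (173,261). Red and yellow are still in the rack and the gripper is clear. One more check on the seating height and tilt.

Run:
```python
import cv2,numpy as np
a=cv2.imread("pics/sc9.png")[225:315,140:220];b=cv2.imread("pics/w9.png")[170:280,260:390]
cv2.imwrite("pics/z9.png",np.hstack([cv2.resize(a,(400,450),interpolation=cv2.INTER_CUBIC),cv2.resize(b,(400,450),interpolation=cv2.INTER_CUBIC)]))
```

```text
(no output)
```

View pics/z9.png

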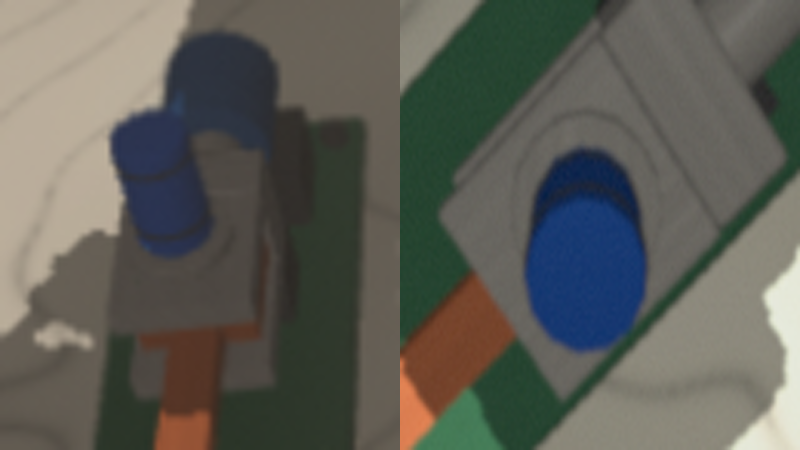

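The collar is flush on the ear. In the tool frame the knob top is at x = -1.5 mm and the collar centre at -0.8 mm, so the pin is upright at the seated height.

Run:
```python
from plant import r
print(r.close_job())
```

```text
the job is handed in; nothing more can be done
None
```

I pulled the blue pin from the rack and lowered it straight through the upper ear, the link's eye and the lower ear. When the collar reached the upper ear I let go, raised the arm clear and handed the job in at about 15.5 s.

**Insertion:** it went in without resistance; the readings between moves stayed within about 3 N (mostly the pin's own weight). At the calculated seated height the reading changed from -2.5 to +6 N, which I took as the collar landing.

**Final pictures:** the collar is flush on the ear and the pin is upright, with knob top and collar centre within about 1 mm of each other. The red and yellow pins are still in the rack, and nothing is touching the gripper. I could not see the tip below the lower ear, so full depth rests on the seated height and the flush collar.

**Disagreements:** the cameras differed by about 2 mm on the hole position. The estimates of how the pin sat in the gripper varied by up to 3 mm. Both stayed within the 4 mm clearance on each side, and a check just above the hole showed the pin in line.

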